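Free the seized crate knob and snug the jar

ROBOT

A 6-joint arm with a two-finger parallel gripper is mounted at the origin on the work surface. World frame = base frame: x ahead of the robot, y to its left, z up, the work surface at z = 0. Lengths are in mm, angles in rad, forces in N, time in s.
With the tool pointing down it reaches from about 400 to 825 mm from the base axis. Payload 7 kg.
Tool frame: the origin (TCP) lies midway between the tips of the shut fingers; the grasp point (between the pads) lies 19 mm behind it; x points along the fingers, z is the direction in which the jaws open and shut, and the axes are right-handed (so a half turn about x gives the same grasp; the last joint's range is limited). The gripper opens to 88 mm and grips with 3 to 60 N. Pads are 19 mm wide; open, the fingers measure 130 mm over their backs; the gripper's body (78 mm by 193 mm) begins 47 mm behind the grasp point.
Start: joints at [-1.015, 0.359, 0.012, 0, -1.224, -0.288], TCP at [178.586, -650.924, 226.561] pointing down, gripper open.
Joint ranges: [-3.07, 3.07], [-1.43, 2.12], [-1.02, 1.25], [-3.03, 1.67], [-3.05, -0], [-3.03, 3.03]. Speed limits (rad/s): [2.39, 2.39, 3.01, 3.14, 3.14, 3.14].

INTERFACE

Orientations are given as a unit quaternion [x, y, z, w].
In Python, from station import ctrl, camera, nets gives the robot as it stands. The module is installed in compiled form; this text tells all that it offers.
- The arm moves only by the tool move_arm, never from a script. Its arguments are lists of equal length, an entry for each row: "gripper": the opening, from 0 (shut) to 1 (fully open); "offset": the shift along the tool's x, y, z in m, a list of three; "turn": the turn, a rotation vector about the tool's x, y, z in rad, a list of three. In form: {"gripper": [gripper, ...], "offset": [[dx, dy, dz], ...], "turn": [[ax, ay, az], ...]}. A call has 1 to 12 rows; each row is the pose to reach, as a shift and turn from the pose commanded when the call began, along the tool's axes at that moment; what a row does not reach only later rows make up. A row lasts 1/8 s, in which the tool goes at most 62.5 mm and 10.7 degrees, less where a joint would pass 70% of its speed; a pose out of reach is approached as far as the arm can. A call with a gripper value outside its range is refused whole. The fingers move at their own pace and stop on an object; "grip_force" is the grip in N (left out, the last holds). Time passes only in rows, so rows that repeat a pose let the fingers close. It gives the time, the measured TCP pose, the force and the opening at its end, in the units of the state.
- ctrl.read_state(): the state, without advancing time (a new reading comes with each control period).
- camera(name): name is "side" or "top"; returns a dict with "color" (384x512x3 uint8, red, green, blue), "vertical_fov" (degrees; the focal length in pixels is half the picture's height over the tangent of half this angle, whatever the lens; pixels are square), "cx", "cy" (the principal point, pixels), "origin" and "attitude" of the camera in the world. Camera axes: x right, y down, z forward; pixel columns grow to the right and rows downward; lengths in mm; the calibration is good to about 2 mm. A picture is of the moment at which its call begins. There is no depth.
- ctrl.hand_in(): hands the job in, once; it reports no verdict.
Trained networks look in a picture, given as the dict that the camera call returned (one of the last four; its "shot" number tells which), for a name from the list of things; names that differ only in an ending like _2 or _b are one class to them, and where a whole thing is asked for, a point or a joint stands for the part that bears it (a point fixed in the world has none). Each returns a list of dicts, best first, with "score" (0 to 1); they miss things now and then, are a little off and sometimes report something else, mostly with a low value. They report only what shows in the picture. A call takes as long as a camera call.
- nets.find_in(target, picture): "pixel" ([column, row] in pixels, amid what is visible of it).
The state is a dict: "clock": time; "joint_positions": joint angles; "qd": joint speeds; "joint_torque": joint torques, N m; "tool_pos": TCP position; "eef_rot": TCP orientation; "wrist_force": force on the tool from outside, world axes, zero at the start; "torque": the same for the moment, N m; "finger_gap": finger opening in mm.
Only numpy, scipy, OpenCV 4.12 (cv2) and the standard library are available. Lean on these libraries where they do the work, as an engineer would, in place of code of your own. Each camera call takes 0.05 s, during which the arm holds its last target.

TASK

The knob of the wooden jar crate has seized with dried syrup: break it loose with a short firm twist clockwise, then turn it on gently so that its fence pushes the jar standing in the crate fully home against the stop block and keeps it held snugly between the two. The jar is glass, so never squeeze it hard (15 N at most); work only by the knob, leave the jar, fence and everything else untouched, and let go of the knob at the end.

Things in the scene. Friction and masses are not known exactly. Their poses are not given: they have to be found in the camera images.
- crate: Low pale-wood crate fixed to the slab, 130 (its x) by 340 mm (its y), walls 46 mm high, floor 10 mm thick. Origin on the slab under the knob's axis; +y runs along it from the knob to the far end (y -45 to +295 mm), z up. In order along +y: gear block with the knob on top (80 by 66 mm, top at z = 80 mm), fence, jar, stop block, rack of slots with two spice jars.
- knob (a joint): Knob angle, rad: 0 at the start, growing clockwise seen from above, end 3.5. Seized to 0.5: takes up to 0.35 N m, mostly in the first 0.15 rad; then turns freely at 0.05 N m and stays put. 1 rad drives the fence 12 mm to the crate's +y (1 N on the fence adds 0.012 N m). Pushing the jar takes 1.5 to 5 N; once home the force climbs by about 7 N per 0.1 rad. Whole job 1 to 3.2 rad.
- knob_grip (a point): Grip point on the knob's vertical axis, in the middle of its flat dark steel cross bar, 118 mm above the slab. The bar lies along this frame's x (60 mm), is 14 mm thick (y) and 26 mm tall (z up), so it is pinched across y from above; its underside is 25 mm above the gear block. The frame turns with the knob. The job may need letting go and regrasping.
- fence: Upright wooden fence board 100 mm wide, 12 mm thick, its top 70 mm above the slab, that slides along the crate's y. Origin in the middle of the face that pushes the jar, at slab height; +y points at the jar. It is driven only by the knob, through a stiff spring (8 N per mm). It starts at y = 58 mm of the crate.
- jar: Round amber glass jar with a steel screw lid, 68 mm in diameter, 105 mm tall, 0.3 to 0.55 kg, standing loose on the crate's floor between fence and stop block with gaps on both sides. Origin at the centre of its underside, z up. Cracks if the fence presses it with more than 15 N.
- stop: Fixed wooden stop block standing on the crate's floor, 108 mm wide (x), 16 mm thick (y), 55 mm tall, at a place along the crate that differs each time, turned like the crate. Origin at the centre of its underside; its wooden face towards the jar is at y = -8 mm; a cork pad (80 mm wide) stands out from that face by 1 to 11 mm, worn differently each time and not measured, so where the jar is home must be felt.
- spice_a: Small spice jar in a slot of the crate's rack, 40 mm in diameter, 80 mm tall; origin at its underside. Leave alone.
- spice_b: Small spice jar in the other slot of the crate's rack, 40 mm in diameter, 80 mm tall; origin at its underside. Leave alone.
- jar_b: Glass jar with lid on the slab left of the crate, 80 mm in diameter, 150 mm tall; origin at its underside. Leave alone.
- jar_c: Glass jar with lid on the slab left of the crate, 72 mm in diameter, 125 mm tall; origin at its underside. Leave alone.
- jar_d: Glass jar with lid on the slab left of the crate, 76 mm in diameter, 100 mm tall; origin at its underside. Leave alone.
- sugar: White ceramic sugar pot with a hinged lid, 92 mm in diameter, about 105 mm tall, on the slab to the right; origin at its underside. Leave alone.
- whisk: Flat steel whisk lying on the slab to the right, 275 mm long, along its x; origin under the handle's front part. Leave alone.
- saucer: White saucer, 130 mm in diameter, 16 mm high, on the slab beyond the crate; origin at its underside. Leave alone.

How it is judged:
By the outcome, as a careful person would: the job done as asked, in the order asked, and still so for the second after the job is handed in, with the robot touching nothing.
It also fails if it takes over 72 s, if anything falls off the work surface, if the arm or the gripper's body presses on something with over 40 N, if the wrist force passes 120 N, or if a joint passes its speed limit or range.

## Working session

There is one attempt and no reset: what is moved stays moved. The work goes in short steps, Python scripts to look and compute and a tool call to move; the robot and the scene stay as the last step left them, time stands still between calls to the robot, and variables do not carry over. Pictures are saved under pics/ and viewed, and the job is handed in when it is done.

Besides the shell and the picture viewer there is one more tool, called as name(argument=value, ...) on one line, values as JSON. move_arm: Moves the arm, as the interface text tells. Its arguments: {"type":"object","properties":{"gripper":{"type":"array","items":{"type":"number"}},"offset":{"type":"array","items":{"type":"array","items":{"type":"number"}}},"turn":{"type":"array","items":{"type":"array","items":{"type":"number"}}},"grip_force":{"type":"number"}},"required":["gripper","offset","turn"]}

```bash
mkdir -p pics; cat > h.py <<'E'
import numpy as np, cv2
from scipy.spatial.transform import Rotation as R
from station import ctrl, camera, nets
def save(p,n): cv2.imwrite('pics/'+n+'.png', p['color'][:,:,::-1])
def K(p):
    f=p['color'].shape[0]/2/np.tan(np.radians(p['vertical_fov'])/2); return f
def rot(p):
    a=np.array(p['attitude'],float)
    return a if a.shape==(3,3) else R.from_quat(a).as_matrix()
def ray(p,px):
    f=K(p); d=np.array([(px[0]-p['cx'])/f,(px[1]-p['cy'])/f,1.]); d=rot(p)@d; return np.array(p['origin'],float),d
def onz(p,px,z):
    o,d=ray(p,px); return o+d*(z-o[2])/d[2]
def proj(p,P):
    c=rot(p).T@(np.array(P,float)-np.array(p['origin'])); f=K(p); return np.array([p['cx']+f*c[0]/c[2],p['cy']+f*c[1]/c[2]])
E
python3 - <<'E'
from h import *
s=ctrl.read_state(); print(s)
for n in ['top','side']:
    p=camera(n); save(p,n+'0'); print(n,{k:v for k,v in p.items() if k!='color'})
    for t in ['knob','knob_grip','crate','fence','jar','stop','spice_a']:
        print(t,[(np.round(d['pixel']),round(d['score'],2)) for d in nets.find_in(t,p)[:4]])
E
```

```text
{'clock': 0.0, 'joint_positions': array([-1.01489968e+00,  3.59387703e-01,  1.10467758e-02, -3.81895183e-04,
       -1.22409717e+00, -2.88099251e-01]), 'qd': array([-0.00118621, -0.00144962,  0.00015931, -0.0001471 , -0.00158497,
        0.00037125]), 'joint_torque': array([-2.29553414e-03, -5.82726073e+01,  2.93044996e+01,  6.99730843e+00,
        6.79521851e-03, -1.35986215e-04]), 'tool_pos': array([ 178.45892613, -650.4619933 ,  225.61118173]), 'eef_rot': array([-0.56174845,  0.42848643,  0.56274329,  0.4291364 ]), 'wrist_force': array([-0.72044724,  0.20175138, -0.24632834]), 'torque': array([-0.02381797, -0.03540881,  0.02142844]), 'finger_gap': 87.66079405379978}
top {'vertical_fov': 46.55811193246698, 'cx': 252.73685954392377, 'cy': 190.25089099536547, 'origin': array([ 418.71305137,  -15.46966952, 1511.96344045]), 'attitude': array([-0.70143188,  0.7100605 , -0.04942159,  0.03694465]), 'shot': 1}
knob [(array([311., 223.]), 0.47)]
knob_grip [(array([308., 230.]), 0.46)]
crate [(array([275., 228.]), 0.86), (array([373., 202.]), 0.16)]
fence [(array([293., 231.]), 0.64)]
jar [(array([116., 242.]), 0.88), (array([122., 174.]), 0.84), (array([277., 239.]), 0.65), (array([129., 207.]), 0.61)]
stop [(array([262., 245.]), 0.61)]
spice_a [(array([233., 238.]), 0.67), (array([245., 257.]), 0.49)]
side {'vertical_fov': 51.06102347589534, 'cx': 258.49882782481404, 'cy': 191.0258911197449, 'origin': array([142.43149079, 999.90906314, 941.21872798]), 'attitude': array([-0.18107954,  0.87673957, -0.43677694,  0.08811261]), 'shot': 2}
knob [(array([302., 167.]), 0.65)]
knob_grip [(array([302., 162.]), 0.73)]
crate [(array([298., 212.]), 0.55)]
fence [(array([287., 189.]), 0.52)]
jar [(array([212., 280.]), 0.66), (array([176., 268.]), 0.65), (array([301., 193.]), 0.63), (array([247., 315.]), 0.59)]
stop [(array([302., 203.]), 0.79)]
spice_a [(array([310., 222.]), 0.6), (array([291., 220.]), 0.51)]
```

```bash
python3 - <<'E'
import cv2
a=cv2.imread('pics/top0.png')[160:310,180:370]; cv2.imwrite('pics/top0c.png',cv2.resize(a,None,fx=4,fy=4,interpolation=cv2.INTER_CUBIC))
a=cv2.imread('pics/side0.png')[120:270,220:380]; cv2.imwrite('pics/side0c.png',cv2.resize(a,None,fx=4,fy=4,interpolation=cv2.INTER_CUBIC))
E
```

```text
(no output)
```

View pics/top0.png

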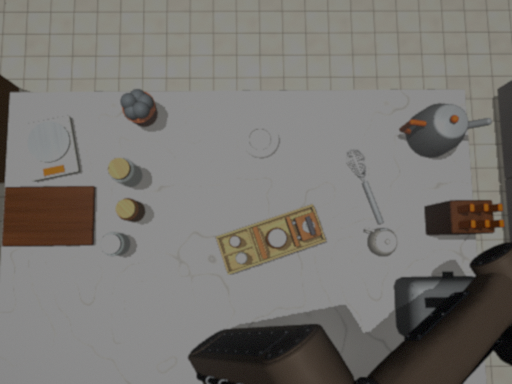

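View pics/top0c.png

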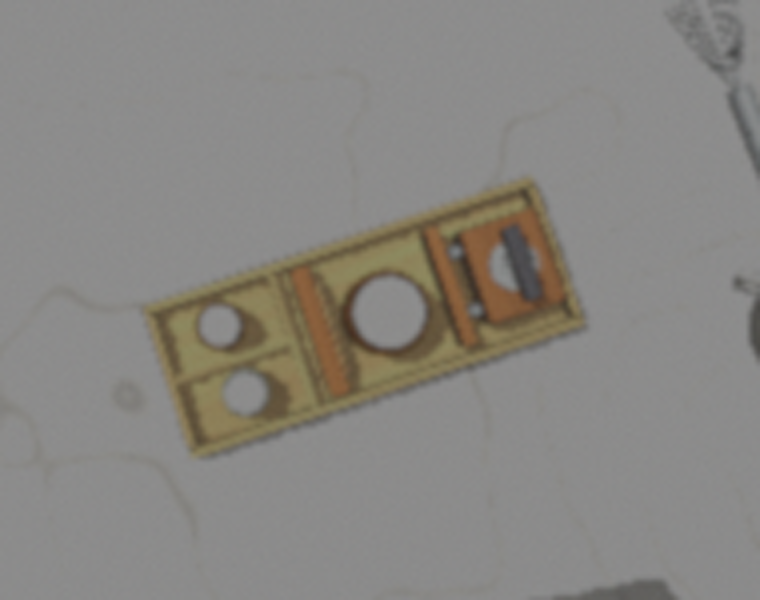

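View pics/side0c.png

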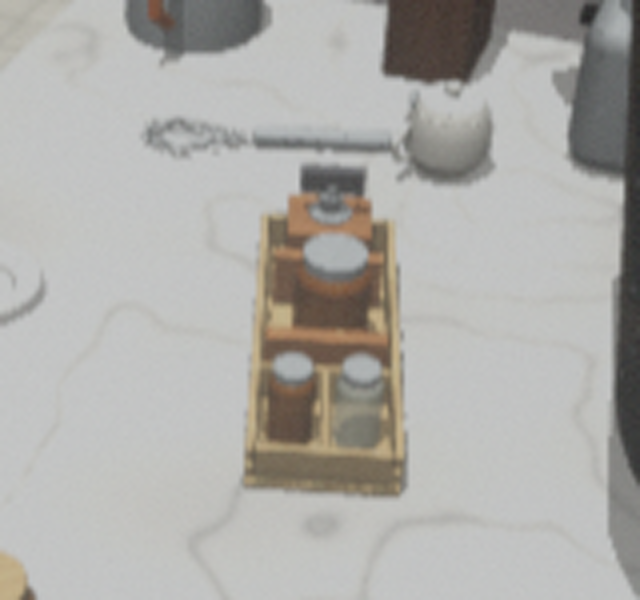

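```bash
python3 - <<'E'
from h import *
from scipy.optimize import least_squares
pt=camera('top'); ps=camera('side')
ct=np.array([[149,308],[533,180],[585,325],[197,455]])/4+[180,160]
for c in ct: print(onz(pt,c,46).round(1))
# corners in crate: which side? far end y=295 is left in image
import itertools
cs=np.array([[246,456],[404,459],[398,262],[264,216]])/4.+[220,120]
for c in cs: print('side',onz(ps,c,46).round(1))
for e in [(508,228),(523,224),(523,300),(538,297)]: print('bar',onz(pt,np.array(e)/4+[180,160],131).round(1))
for e in [(302,166),(365,168)]: print('barside',onz(ps,np.array(e)/4+[220,120],131).round(1))
loc=[(-65,295),(-65,-45),(65,-45),(65,295)]
W=np.array([onz(pt,c,46)[:2] for c in ct])
for L in (loc,[(-x,y) for x,y in loc]):
    def f(q):
        r=R.from_euler('z',q[2]).as_matrix()[:2,:2]; return ((r@np.array(L,float).T).T+q[:2]-W).ravel()
    for y0 in (0,1.57,3.1,-1.57):
        s=least_squares(f,[450,-100,y0]); print(s.x.round(3),s.cost.round(1))
E
```

```text
[446.2  75.3  46. ]
[ 547.3 -241.9   46. ]
[ 427.8 -281.    46. ]
[327.5  37.   46. ]
side [447.4  92.4  46. ]
side [329.   44.9  46. ]
side [ 409.7 -213.2   46. ]
side [ 551.6 -234.4   46. ]
bar [ 502.7 -208.2  131. ]
bar [ 505.7 -220.   131. ]
bar [ 447.  -218.3  131. ]
bar [ 449.2 -229.9  131. ]
barside [ 508.5 -207.8  131. ]
barside [ 453.9 -227.9  131. ]
[ 4.74823e+02 -2.21874e+02  3.06000e-01] 32597.9
[ 4.74826e+02 -2.21873e+02  3.06000e-01] 32597.9
[ 4.74825e+02 -2.21873e+02  3.06000e-01] 32597.9
[ 4.74822e+02 -2.21874e+02  3.06000e-01] 32597.9
[ 4.75080e+02 -2.21793e+02  3.08000e-01] 35.3
[ 4.75080e+02 -2.21793e+02  3.08000e-01] 35.3
[ 4.75080e+02 -2.21793e+02  3.08000e-01] 35.3
[ 4.75080e+02 -2.21793e+02  3.08000e-01] 35.3
```

```bash
python3 - <<'E'
from h import *
out=[]
for n,c in (('top',(310,226)),('side',(302,166))):
    p=camera(n); a=p['color'][c[1]-17:c[1]+17,c[0]-20:c[0]+20,::-1]
    a=cv2.resize(a,None,fx=16,fy=16,interpolation=cv2.INTER_NEAREST)
    # overlay model bar top outline for yaw .308
    for yaw,col in ((.308,(0,255,0)),(.2,(0,0,255))):
        r=R.from_euler('z',yaw).as_matrix()
        for z in (131,105):
            q=[proj(p,np.array([475.5,-220.5,z])+r@np.array([x,y,0])) for x,y in ((-30,-7),(30,-7),(30,7),(-30,7))]
            q=((np.array(q)-[c[0]-20,c[1]-17]+.5)*16).astype(int)
            cv2.polylines(a,[q],True,col,1)
    out.append(a)
cv2.imwrite('pics/knob0.png',cv2.resize(np.hstack(out),None,fx=.62,fy=.62))
E
```

```text
(no output)
```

View pics/knob0.png

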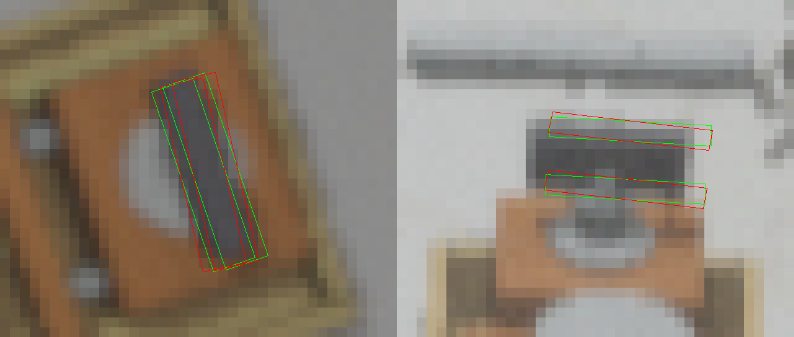

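```bash
cat > bar.py <<'E'
from h import *
from scipy.optimize import minimize
def mask(p,c):
    a=p['color'].astype(float)[c[1]-17:c[1]+17,c[0]-20:c[0]+20]; v=a.mean(2); s=a.max(2)-a.min(2)
    return a,v,s
def sil(p,q,c):
    r=R.from_euler('z',q[2]).as_matrix()
    P=np.array([proj(p,np.array([q[0],q[1],0])+r@np.array([x,y,z])) for x in(-30,30) for y in(-7,7) for z in(105,131)])
    P=(P-[c[0]-20,c[1]-17]+.5)*8-.5
    h=cv2.convexHull(P.astype(np.float32))[:,0]
    m=np.zeros((34*8,40*8),np.uint8); cv2.fillPoly(m,[np.round(h*16).astype(int)],255,shift=4)
    return cv2.resize(m,(40,34),interpolation=cv2.INTER_AREA)/255.
def fit(use,q0):
    D=[]
    for n,c in use:
        p=camera(n); a,v,s=mask(p,c); d=np.clip((115-v)/45,0,1)*(s<30)
        D.append((p,c,d))
    def cost(q): return sum(((sil(p,q,c)-d)**2).sum() for p,c,d in D)
    return min((minimize(cost,np.array(q0)+[0,0,a],method='Nelder-Mead',options=dict(initial_simplex=np.array(q0)+np.array([[0,0,a],[6,0,a],[0,6,a],[0,0,a+.2]]))) for a in (-.2,0,.2)),key=lambda s:s.fun),D
if __name__=='__main__':
    T=('top',(310,226));S=('side',(302,166))
    for u in ([T],[S],[T,S]):
        s,D=fit(u,[476,-220,.3]); print(s.x.round(3),s.fun,[d[2].sum() for d in D],[sil(d[0],s.x,d[1]).sum() for d in D])
    print(np.round(D[0][2][5:30,10:32]*9).astype(int)); print(np.round(D[1][2][8:26,8:36]*9).astype(int))
E
python3 bar.py
```

```text
[ 4.77290e+02 -2.18697e+02  3.26000e-01] 48.80247957812996 [np.float64(137.94814814814814)] [np.float64(112.28627450980392)]
[ 480.655 -213.748    0.855] 63.42891898177814 [np.float64(68.99259259259259)] [np.float64(127.05098039215687)]
[ 4.77847e+02 -2.17638e+02  3.35000e-01] 111.25683815816329 [np.float64(133.13333333333333), np.float64(67.18518518518519)] [np.float64(112.09411764705882), np.float64(132.2078431372549)]
[[0 0 0 0 0 0 0 0 0 0 0 0 0 0 0 0 0 0 0 0 0 0]
 [0 0 0 0 0 0 0 0 0 0 0 0 0 0 0 0 0 0 0 0 0 0]
 [0 0 0 0 0 0 0 0 7 0 0 0 0 0 0 0 0 0 0 0 0 0]
 [0 0 0 0 0 0 8 7 7 7 0 0 0 0 0 0 0 0 0 0 0 0]
 [0 0 0 0 0 0 9 8 7 8 0 0 0 0 0 0 0 0 1 0 0 0]
 [0 0 0 0 0 0 9 8 7 7 8 0 0 0 0 0 0 0 0 0 0 0]
 [0 0 0 0 0 6 9 8 7 7 8 8 0 0 0 0 0 0 0 0 0 0]
 [0 0 0 0 0 1 7 9 7 8 8 8 0 0 0 0 0 0 0 2 0 0]
 [0 0 0 0 0 0 3 9 8 7 7 7 4 1 0 0 0 0 0 0 0 0]
 [0 0 0 0 0 0 2 8 8 7 7 8 5 1 0 0 0 0 0 0 1 0]
 [0 0 1 0 0 0 2 7 8 7 7 8 6 2 0 0 0 0 0 0 2 0]
 [0 0 0 0 0 0 0 4 8 8 8 8 7 2 0 0 0 0 0 0 0 0]
 [0 0 0 0 0 0 0 3 8 8 7 8 7 3 1 0 0 0 0 0 0 0]
 [0 0 1 0 0 0 0 1 7 9 7 7 7 6 3 0 0 0 0 0 0 1]
 [0 0 0 0 0 0 0 0
[... 863 characters left out ...]
0 0 0 5 5 5 4 4 4 4 4 4 3 3 4 3 3 2 0 0 0 0 0 0 0]
 [0 0 0 0 0 0 7 7 7 7 7 7 6 7 7 7 7 6 7 6 5 0 0 0 0 0 0 0]
 [0 0 0 0 0 1 7 7 7 7 7 6 6 7 8 7 7 7 7 8 5 0 0 0 0 0 0 0]
 [0 0 0 0 0 1 7 7 7 7 7 6 1 2 6 7 8 7 7 8 4 0 0 0 0 0 0 0]
 [0 0 0 0 0 0 4 4 4 4 6 4 0 0 6 6 6 7 7 7 5 0 0 0 0 0 0 0]
 [0 0 0 0 0 0 0 0 0 1 0 0 0 0 3 0 1 0 2 5 2 0 0 0 0 0 0 0]
 [0 0 0 0 0 0 0 0 0 0 0 0 0 0 0 0 0 0 0 0 0 0 0 0 0 0 0 0]
 [0 0 0 0 0 0 0 0 0 0 2 1 0 0 1 0 0 0 0 0 0 0 0 0 0 0 0 0]
 [0 0 0 0 0 0 0 1 0 0 3 4 3 3 3 2 0 0 0 0 0 0 0 0 0 0 0 0]
 [0 0 0 0 0 0 0 0 0 0 0 3 3 3 2 0 0 0 0 0 0 0 0 0 0 0 0 0]
 [0 0 0 0 0 0 0 0 0 0 0 0 0 0 0 0 0 0 0 0 0 0 0 0 0 0 0 0]
 [0 0 0 0 0 0 0 0 0 0 0 0 0 0 0 0 0 0 0 0 0 0 0 0 0 0 0 0]]
```

```bash
python3 - <<'E'
from h import *
s=ctrl.read_state(); r=R.from_quat(s['eef_rot']).as_matrix(); print(r.round(3))
z=r[:,2]; print('jaw',np.arctan2(z[1],z[0]))
d=np.array([477.2,-219.3,226])-s['tool_pos']; print('offset to above knob, tool axes mm',(r.T@d).round(1))
# jar, stop positions in crate frame
r2=R.from_euler('z',.312).as_matrix()
p=camera('top')
for n,px,z in (('jar',(389,312),105),('stop',(322,332),55),('fence',(453,290),70)):
    print(n,(r2.T@(onz(p,np.array(px)/4+[180,160],z)-[477.2,-219.3,0])).round(1))
E
```

```text
[[-0.    -0.964 -0.265]
 [-0.    -0.265  0.964]
 [-1.     0.    -0.   ]]
jaw 1.8385865890569755
offset to above knob, tool axes mm [   0.6 -402.2  337.2]
jar [ -4.3 109.5 105. ]
stop [ -2.5 162.6  55. ]
fence [-4.3 52.2 70. ]
```

move_arm(gripper=[0.5], offset=[[0,0,0]], turn=[[-0.15,0,0]])

```text
clock: 1.38
tool_pos: [178.6, -650.9, 226.5]
eef_rot: [-0.593, 0.385, 0.593, 0.385]
wrist_force: [0.0, 0.1, 0.4]
finger_gap: 82.1
```

```bash
python3 - <<'E'
from h import *
s=ctrl.read_state(); print(s['joint_positions'],s['finger_gap'])
E
```

```text
[-1.01493078e+00  3.58639790e-01  1.18982743e-02 -2.16648555e-05
 -1.22415572e+00 -1.35328141e-01] 82.07272550532755
```

```bash
python3 - <<'E'
from h import *
p=camera('side'); save(p,'s1')
t=camera('top')
for c in [(400,280),(440,300),(480,330),(460,217)]: print(c,onz(t,c,0).round(),onz(t,c,200).round())
print(proj(t,[178,-651,226]),proj(p,[178,-651,226]))
E
```

```text
(400, 280) [ 296. -533.    0.] [ 312. -464.  200.]
(440, 300) [ 228. -663.    0.] [ 254. -578.  200.]
(480, 330) [ 129. -791.    0.] [ 167. -688.  200.]
(460, 217) [ 504. -750.    0.] [ 493. -653.  200.]
[471.4833558  328.10020858] [408.19349919 105.79463387]
```

View pics/s1.png

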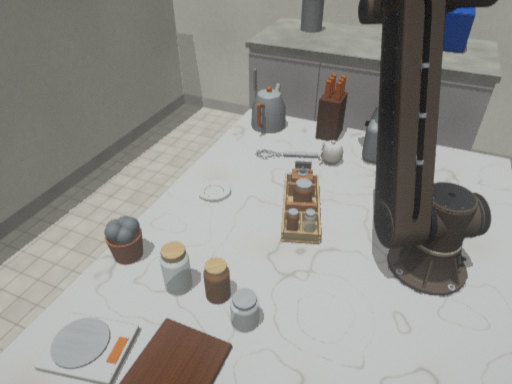

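move_arm(gripper=[0.5,0.5,0.5,0.5,0.5,0.5,0.5,0.5,0.5,0.5,0.5,0.5], offset=[[-0.05,0,0],[-0.1,0,0],[-0.1,-0.04,0.025],[-0.1,-0.08,0.05],[-0.1,-0.13,0.08],[-0.1,-0.18,0.11],[-0.1,-0.23,0.14],[-0.1,-0.28,0.17],[-0.1,-0.33,0.2],[-0.1,-0.38,0.23],[-0.1,-0.42,0.256],[-0.1,-0.448,0.273]], turn=[[-0.1,0,0],[-0.25,0,0],[-0.4,0,0],[-0.55,0,0],[-0.7,0,0],[-0.85,0,0],[-1.0,0,0],[-1.15,0,0],[-1.3,0,0],[-1.45,0,0],[-1.6,0,0],[-1.75,0,0]])

```text
clock: 2.98
tool_pos: [478.2, -217.7, 326.8]
eef_rot: [0.676, 0.209, -0.675, 0.209]
wrist_force: [0.9, 0.0, 0.7]
finger_gap: 43.7
```

move_arm(gripper=[0.5,0.5,0.5,0.5,0.5,0.5,0.5,0.5,0.5], offset=[[0,0,0],[0,0,0],[0,0,0],[0,0,0],[0,0,0],[0,0,0],[0,0,0],[0,0,0],[0,0,0]], turn=[[-0.15,0,0],[-0.3,0,0],[-0.45,0,0],[-0.6,0,0],[-0.75,0,0],[-0.9,0,0],[-1.05,0,0],[-1.2,0,0],[-1.29,0,0]])

```text
clock: 4.1
tool_pos: [477.2, -219.6, 326.7]
eef_rot: [0.415, 0.572, -0.415, 0.573]
wrist_force: [-0.4, 0.2, 1.0]
finger_gap: 43.5
```

```bash
cat > st.py <<'E'
from h import *
s=ctrl.read_state(); r=R.from_quat(s['eef_rot']).as_matrix(); z=r[:,2]
print('t',s['clock'],'pos',s['tool_pos'].round(1),'j',s['joint_positions'].round(3),'gap',round(s['finger_gap'],1))
print('F',s['wrist_force'].round(2),'T',s['torque'].round(3),'jaw',round(np.arctan2(z[1],z[0]),4),'down',r[:,0].round(3))
E
python3 st.py; python3 - <<'E'
from h import *
p=camera('side'); save(p,'s2'); p=camera('top'); save(p,'t2')
E
```

```text
t 4.1 pos [ 477.2 -219.6  326.7] j [-0.058  0.058 -0.147 -0.    -1.365  1.945] gap 43.5
F [-0.39  0.19  0.99] T [-0.091  0.093  0.014] jaw -1.2545 down [ 0. -0. -1.]
```

View pics/s2.png

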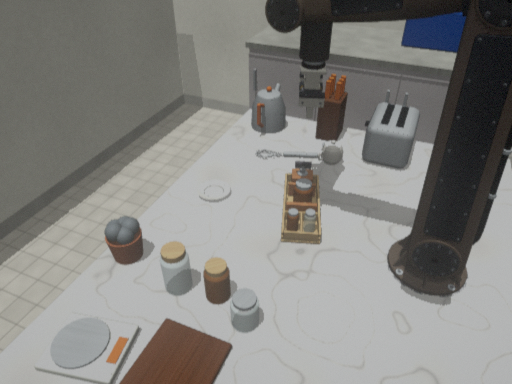

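move_arm(gripper=[0.5,0.5,0.5,0.5,0.5], offset=[[0.05,0,0],[0.1,0,0],[0.15,0,0],[0.182,0,0],[0.182,0,0]], turn=[[0,0,0],[0,0,0],[0,0,0],[0,0,0],[0,0,0]])

```text
clock: 4.82
tool_pos: [475.7, -219.4, 142.6]
eef_rot: [0.415, 0.573, -0.417, 0.57]
wrist_force: [0.0, 0.7, 1.9]
finger_gap: 43.7
```

```bash
python3 st.py; python3 - <<'E'
from h import *
p=camera('side'); a=p['color'][110:210,250:370,::-1]; cv2.imwrite('pics/s3.png',cv2.resize(a,None,fx=6,fy=6,interpolation=cv2.INTER_CUBIC))
E
```

```text
t 4.825 pos [ 475.7 -219.4  142.6] j [-0.058  0.187 -0.432 -0.    -0.956  1.941] gap 43.7
F [0.01 0.75 1.85] T [-0.151  0.11  -0.024] jaw -1.2583 down [-0.005  0.001 -1.   ]
```

View pics/s3.png

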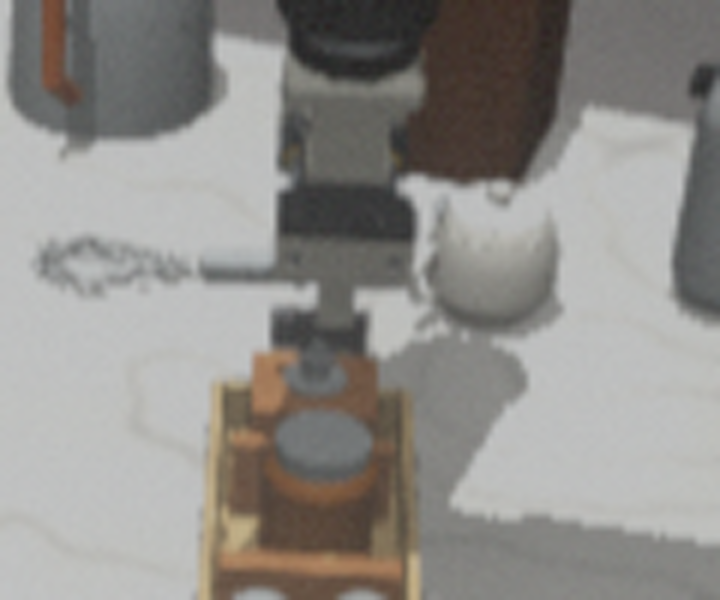

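```bash
python3 - <<'E'
from h import *
p=camera('side'); t=camera('top')
s=ctrl.read_state(); r=R.from_quat(s['eef_rot']).as_matrix()
for dz in (-22,-33,22,33):
  for dx in (0,-20):
    q=s['tool_pos']+r@np.array([dx,0,dz]); print(dz,dx,q.round(),((proj(p,q)-[250,110]+.5)*6).round(1))
for x,y in ((477.2,-219.3),(481,-218),(479,-214)):
  print((( proj(p,[x,y,131])-[250,110]+.5)*6).round(1), ((proj(p,[x,y,105])-[250,110]+.5)*6).round(1),((proj(p,[x,y,80])-[250,110]+.5)*6).round(1))
a=p['color'][110:210,250:370,::-1]; cv2.imwrite('pics/s4.png',cv2.resize(a[30:80,10:70],None,fx=12,fy=12,interpolation=cv2.INTER_NEAREST))
E
```

```text
-22 0 [ 472. -199.  146.] [330.3 311.4]
-22 -20 [ 472. -199.  166.] [332.8 283.4]
-33 0 [ 468. -189.  146.] [330.3 321.3]
-33 -20 [ 468. -189.  166.] [332.8 293.2]
22 0 [ 485. -241.  146.] [330.3 272.9]
22 -20 [ 485. -241.  166.] [332.7 245.2]
33 0 [ 489. -251.  146.] [330.2 263.6]
33 -20 [ 489. -251.  166.] [332.7 236. ]
[330.1 313.8] [327.1 348.9] [324.2 381.9]
[323.6 313.5] [320.6 348.6] [317.8 381.6]
[324.7 317.4] [321.7 352.6] [318.9 385.7]
```

View pics/s4.png

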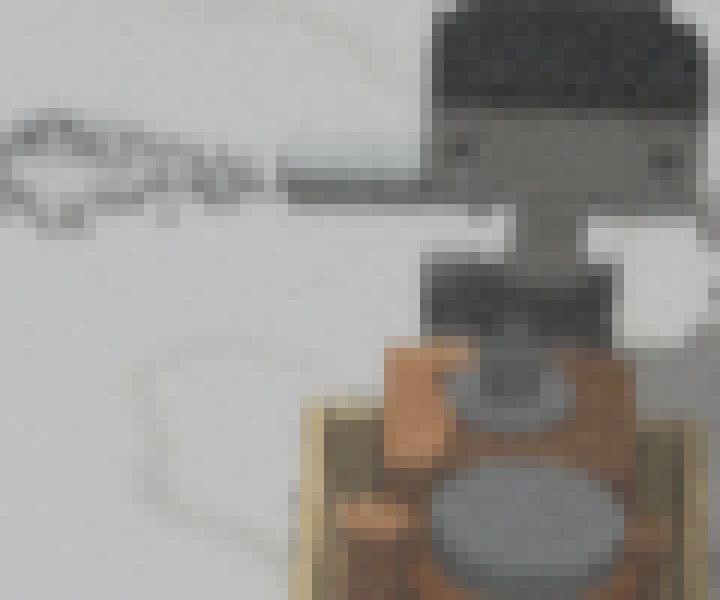

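```bash
python3 - <<'E'
from h import *
p=camera('top'); a=p['color'][170:290,210:350,::-1]; cv2.imwrite('pics/t4.png',cv2.resize(a,None,fx=5.7,fy=5,interpolation=cv2.INTER_NEAREST))
s=ctrl.read_state();print(proj(p,s['tool_pos']))
E
```

```text
[311.70140729 224.54051074]
```

View pics/t4.png

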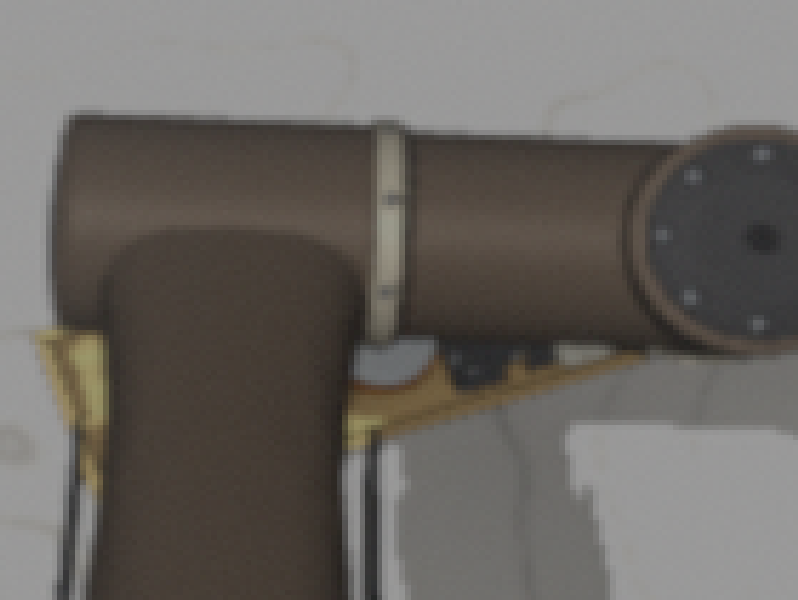

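move_arm(gripper=[0.5,0.5,0.5,0.5], offset=[[0.01,0.0035,0],[0.03,0.0035,0],[0.045,0.0035,0],[0.045,0.0035,0]], turn=[[0,0,0],[0,0,0],[0,0,0],[0,0,0]])

```text
clock: 5.52
tool_pos: [479.9, -218.4, 98.5]
eef_rot: [0.415, 0.573, -0.416, 0.572]
wrist_force: [0.3, -0.5, 0.2]
finger_gap: 43.7
```

```bash
python3 st.py; python3 - <<'E'
from h import *
p=camera('side'); a=p['color'][110:210,250:370,::-1]; cv2.imwrite('pics/s5.png',cv2.resize(a[30:80,10:70],None,fx=12,fy=12,interpolation=cv2.INTER_NEAREST))
E
```

```text
t 5.525 pos [ 479.9 -218.4   98.5] j [-0.055  0.242 -0.48  -0.    -0.851  1.942] gap 43.7
F [ 0.29 -0.47  0.2 ] T [-0.092  0.138 -0.003] jaw -1.2548 down [-0.002  0.    -1.   ]
```

View pics/s5.png

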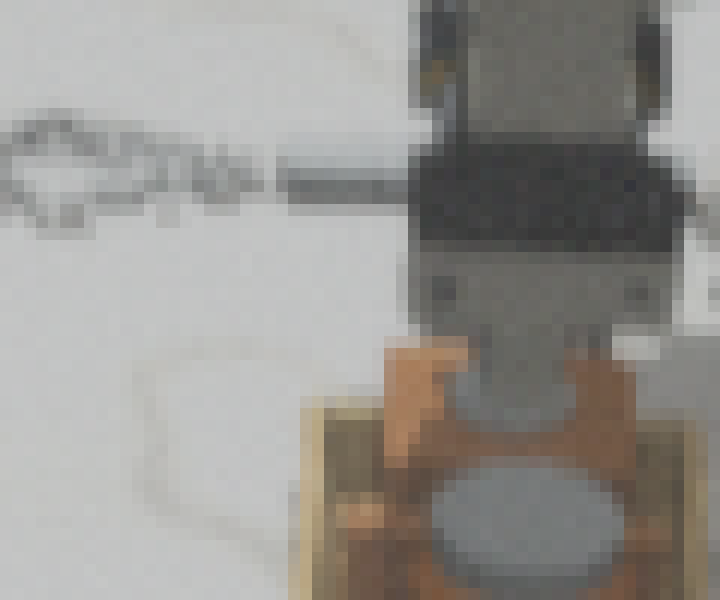

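move_arm(gripper=[0.5,0.15,0.15,0.15,0.15,0.15,0.15], offset=[[0,0.0015,0],[0,0.0015,0],[0,0.0015,0],[0,0.0015,0],[0,0.0015,0],[0,0.0015,0],[0,0.0015,0]], turn=[[0,0,0],[0,0,0],[0,0,0],[0,0,0],[0,0,0],[0,0,0],[0,0,0]], grip_force=10)

```text
clock: 6.45
tool_pos: [482.0, -217.9, 99.7]
eef_rot: [0.415, 0.573, -0.415, 0.572]
wrist_force: [-0.6, 2.6, 3.3]
finger_gap: 17.2
```

```bash
python3 st.py
```

```text
t 6.45 pos [ 482.  -217.9   99.7] j [-0.054  0.242 -0.477 -0.    -0.852  1.941] gap 17.2
F [-0.6   2.59  3.29] T [ 1.165  0.559 -0.032] jaw -1.2546 down [ 0.  0. -1.]
```

move_arm(gripper=[0,0,0,0], offset=[[0,0,0],[0,0,0],[0,0,0],[0,0,0]], turn=[[0,0,0],[0,0,0],[0,0,0],[0,0,0]], grip_force=20)

```text
clock: 6.95
tool_pos: [482.0, -218.0, 99.7]
eef_rot: [0.415, 0.573, -0.415, 0.572]
wrist_force: [-0.6, 5.0, 4.4]
finger_gap: 17.2
```

```bash
python3 st.py
```

```text
t 6.95 pos [ 482.  -218.    99.7] j [-0.054  0.242 -0.477 -0.    -0.852  1.941] gap 17.2
F [-0.62  4.95  4.42] T [1.617 0.777 0.016] jaw -1.2546 down [ 0.  0. -1.]
```

move_arm(gripper=[0,0,0,0], offset=[[0,0,-0.001],[0,0,-0.0015],[0,0,-0.0015],[0,0,-0.0015]], turn=[[0,0,0],[0,0,0],[0,0,0],[0,0,0]])

```text
clock: 7.45
tool_pos: [482.0, -217.7, 99.7]
eef_rot: [0.415, 0.572, -0.415, 0.573]
wrist_force: [0.5, -6.7, 1.4]
finger_gap: 17.2
```

```bash
python3 st.py
```

```text
t 7.45 pos [ 482.  -217.7   99.7] j [-0.052  0.241 -0.479  0.002 -0.85   1.938] gap 17.2
F [ 0.46 -6.72  1.35] T [-2.221 -0.086  0.025] jaw -1.2544 down [ 0.001 -0.001 -1.   ]
```

move_arm(gripper=[0,0,0], offset=[[0,0,0.0009],[0,0,0.0009],[0,0,0.0009]], turn=[[0,0,0],[0,0,0],[0,0,0]], grip_force=45)

```text
clock: 7.82
tool_pos: [482.0, -217.7, 99.7]
eef_rot: [0.415, 0.572, -0.415, 0.573]
wrist_force: [-0.2, -2.3, 3.6]
finger_gap: 16.4
```

```bash
python3 st.py
```

```text
t 7.825 pos [ 482.  -217.7   99.7] j [-0.053  0.241 -0.478  0.    -0.852  1.94 ] gap 16.4
F [-0.19 -2.34  3.58] T [-1.296  0.145 -0.08 ] jaw -1.2545 down [ 0. -0. -1.]
```

move_arm(gripper=[0,0], offset=[[0,0,0],[0,0,0]], turn=[[0.06,0,0],[0.06,0,0]], grip_force=45)

```text
clock: 8.07
tool_pos: [482.0, -217.7, 99.7]
eef_rot: [0.432, 0.56, -0.432, 0.56]
wrist_force: [0.2, -3.3, 3.5]
finger_gap: 16.3
```

```bash
python3 st.py
```

```text
t 8.075 pos [ 482.  -217.7   99.7] j [-0.053  0.241 -0.478  0.    -0.852  1.88 ] gap 16.3
F [ 0.22 -3.31  3.5 ] T [-1.471  0.124 -0.002] jaw -1.314 down [ 0. -0. -1.]
```

move_arm(gripper=[0,0], offset=[[0,0,0],[0,0,0]], turn=[[0.08,0,0],[0.08,0,0]])

```text
clock: 8.32
tool_pos: [482.0, -217.6, 99.7]
eef_rot: [0.454, 0.542, -0.454, 0.543]
wrist_force: [0.6, -3.5, 2.1]
finger_gap: 16.4
```

```bash
python3 st.py
```

```text
t 8.325 pos [ 482.  -217.6   99.7] j [-0.053  0.241 -0.477  0.    -0.852  1.801] gap 16.4
F [ 0.63 -3.46  2.11] T [-1.207  0.162  0.161] jaw -1.3928 down [ 0. -0. -1.]
```

move_arm(gripper=[0,0], offset=[[0,0,0],[0,0,0]], turn=[[0.08,0,0],[0.08,0,0]])

```text
clock: 8.57
tool_pos: [482.1, -217.5, 99.7]
eef_rot: [0.475, 0.524, -0.475, 0.524]
wrist_force: [0.6, -2.3, 3.6]
finger_gap: 16.9
```

```bash
python3 st.py
```

```text
t 8.575 pos [ 482.1 -217.5   99.7] j [-0.053  0.241 -0.477  0.    -0.852  1.723] gap 16.9
F [ 0.56 -2.25  3.63] T [-0.933  0.092  0.467] jaw -1.4714 down [ 0. -0. -1.]
```

move_arm(gripper=[0,0,0], offset=[[0,0,0],[0,0,0],[0,0,0]], turn=[[0.0,0,0],[0.1,0,0],[0.1,0,0]], grip_force=60)

```text
clock: 8.95
tool_pos: [482.0, -217.5, 99.7]
eef_rot: [0.501, 0.499, -0.501, 0.499]
wrist_force: [0.6, -2.4, 4.2]
finger_gap: 16.4
```

```bash
python3 st.py
```

```text
t 8.95 pos [ 482.  -217.5   99.7] j [-0.053  0.241 -0.477 -0.    -0.852  1.621] gap 16.4
F [ 0.6  -2.38  4.25] T [-0.947 -0.048  0.147] jaw -1.5738 down [ 0. -0. -1.]
```

move_arm(gripper=[0,0,0,0], offset=[[0,0,0],[0,0,0],[0,0,0],[0,0,0]], turn=[[0.08,0,0],[0.16,0,0],[0.24,0,0],[0.24,0,0]])

```text
clock: 9.45
tool_pos: [481.9, -217.4, 99.7]
eef_rot: [0.557, 0.436, -0.557, 0.436]
wrist_force: [-1.0, -0.7, 4.6]
finger_gap: 16.1
```

```bash
python3 st.py;  python3 - <<'E'
from h import *
p=camera('side'); a=p['color'][110:210,250:370,::-1]; cv2.imwrite('pics/s6.png',cv2.resize(a[30:90,0:70],None,fx=10,fy=10,interpolation=cv2.INTER_NEAREST))
E
```

```text
t 9.45 pos [ 481.9 -217.4   99.7] j [-0.053  0.241 -0.477 -0.    -0.852  1.382] gap 16.1
F [-1.04 -0.72  4.58] T [-0.523  0.222  0.081] jaw -1.8127 down [ 0.  0. -1.]
```

View pics/s6.png

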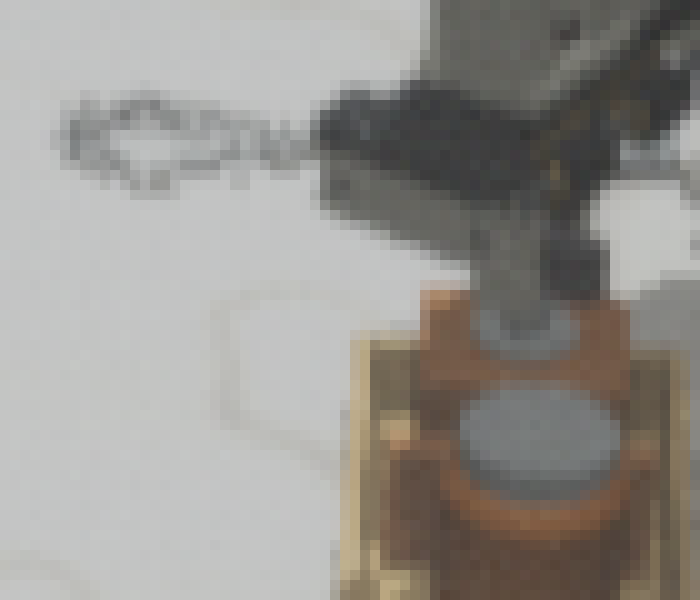

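move_arm(gripper=[0,0,0,0,0,0,0], offset=[[0,0,0],[0,0,0],[0,0,0],[0,0,0],[0,0,0],[0,0,0],[0,0,0]], turn=[[0.05,0,0],[0.1,0,0],[0.15,0,0],[0.2,0,0],[0.25,0,0],[0.3,0,0],[0.3,0,0]], grip_force=40)

```text
clock: 10.38
tool_pos: [482.0, -217.4, 99.7]
eef_rot: [0.616, 0.348, -0.615, 0.348]
wrist_force: [-0.6, -0.7, 5.4]
finger_gap: 17.0
```

```bash
python3 st.py
```

```text
t 10.375 pos [ 482.  -217.4   99.7] j [-0.053  0.241 -0.477 -0.    -0.852  1.082] gap 17.0
F [-0.64 -0.66  5.37] T [-0.324 -0.014 -0.032] jaw -2.1121 down [ 0.  0. -1.]
```

move_arm(gripper=[0,0,0,0], offset=[[0,0,0],[0,0,0],[0,0,0],[0,0,0]], turn=[[0.05,0,0],[0.1,0,0],[0.15,0,0],[0.15,0,0]])

```text
clock: 10.88
tool_pos: [482.1, -217.4, 99.7]
eef_rot: [0.64, 0.301, -0.64, 0.301]
wrist_force: [0.7, -0.6, 4.7]
finger_gap: 16.9
```

```bash
python3 st.py
```

```text
t 10.875 pos [ 482.1 -217.4   99.7] j [-0.053  0.241 -0.477 -0.    -0.852  0.932] gap 16.9
F [ 0.65 -0.65  4.69] T [-0.207  0.028 -0.112] jaw -2.2624 down [ 0.  0. -1.]
```

```bash
cat > av.py <<'E'
from h import *
T=[];F=[]
for i in range(12):
    p=camera('side'); s=ctrl.read_state(); T.append(s['torque']);F.append(s['wrist_force'])
T=np.array(T);F=np.array(F);print(s['clock'],T[:,2].round(3)); print('T',T.mean(0).round(3),T.std(0).round(3),'F',F.mean(0).round(2),F.std(0).round(2),'gap',s['finger_gap'])
a=p['color'][140:230,250:350,::-1]; cv2.imwrite('pics/s%d.png'%(s['clock']*100),cv2.resize(a,None,fx=7,fy=6.6,interpolation=cv2.INTER_NEAREST))
E
python3 av.py; ls pics
```

```text
11.475 [-0.004 -0.034 -0.066 -0.033 -0.103 -0.052 -0.03  -0.017 -0.03  -0.061
 -0.007 -0.055]
T [-0.245 -0.011 -0.041] [0.029 0.023 0.027] F [ 0.51 -0.42  4.94] [0.42 0.53 0.66] gap 16.393841773114108
knob0.png
s1.png
s1147.png
s2.png
s3.png
s4.png
s5.png
s6.png
side0.png
side0c.png
t2.png
t4.png
top0.png
top0c.png
```

View pics/s1147.png

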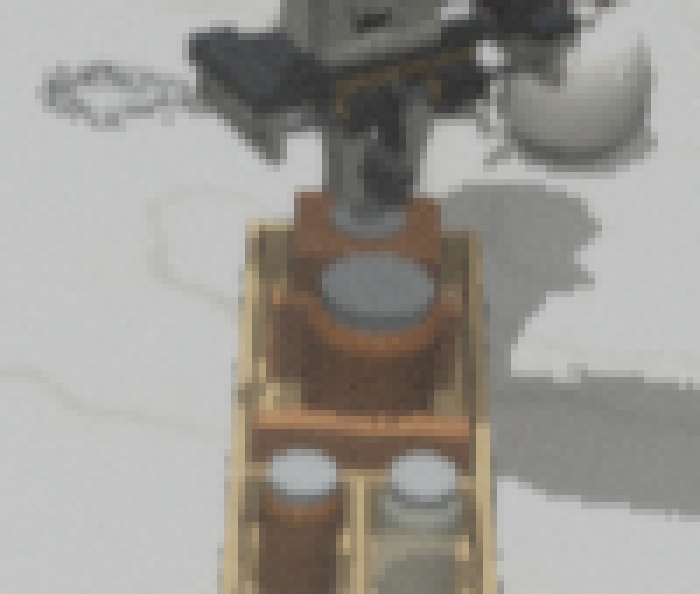

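move_arm(gripper=[0,0,0,0], offset=[[0,0,0],[0,0,0],[0,0,0],[0,0,0]], turn=[[0.04,0,0],[0.08,0,0],[0.12,0,0],[0.16,0,0]])

```text
clock: 11.98
tool_pos: [482.1, -217.3, 99.7]
eef_rot: [0.662, 0.249, -0.662, 0.249]
wrist_force: [0.7, -0.3, 5.2]
finger_gap: 16.6
```

```bash
cat > m.py <<'E'
from h import *
T=[]
for i in range(6):
    s=ctrl.read_state(); T.append(s['torque'][2]); p=camera('side')
    if i==0: j=s['joint_positions'][5]; z=R.from_quat(s['eef_rot']).as_matrix()[:,2]; F=s['wrist_force']; g=s['finger_gap']; q=s['qd'][5]
print(round(s['clock'],2),'jaw',round(np.arctan2(z[1],z[0]),3),'Tz',np.round(T,3),'mean',np.mean(T).round(3),'F',F.round(1),'gap',round(g,1),'qd',q.round(3))
# lid centroid
a=p['color'].astype(float)
np.save('pics/last.npy',p['color'])
c=p['color'][140:230,250:350,::-1]; cv2.imwrite('pics/m%d.png'%(s['clock']*100),c)
for t in ('jar','fence','knob'):
    print(t,[(np.round(d['pixel'],1),round(d['score'],2)) for d in nets.find_in(t,p)[:4] if 260<d['pixel'][0]<340 and d['pixel'][1]<215])
E
python3 m.py
```

```text
12.22 jaw -2.423 Tz [ 0.047  0.028 -0.025 -0.021 -0.042 -0.053] mean -0.011 F [ 0.7 -0.3  5.2] gap 16.6 qd -0.319
jar [(array([301.3, 194. ]), 0.62)]
fence [(array([288.8, 190.8]), 0.68)]
knob [(array([306.6, 168.2]), 0.46)]
```

```bash
cat > r.py <<'E'
from h import *
s=ctrl.read_state(); z=R.from_quat(s['eef_rot']).as_matrix()[:,2]
print(round(s['clock'],2),'jaw',round(np.arctan2(z[1],z[0]),3),'Tz',s['torque'][2].round(3),'qd',s['qd'][5].round(3),'gap',round(s['finger_gap'],1),'F',s['wrist_force'].round(1),'j6',s['joint_positions'][5].round(3))
E
```

move_arm(gripper=[0,0,0], offset=[[0,0,0],[0,0,0],[0,0,0]], turn=[[0.04,0,0],[0.08,0,0],[0.12,0,0]])

```text
clock: 12.8
tool_pos: [482.2, -217.3, 99.7]
eef_rot: [0.676, 0.209, -0.675, 0.209]
wrist_force: [-0.2, 0.0, 5.7]
finger_gap: 16.8
```

```bash
python3 r.py
```

```text
12.8 jaw -2.543 Tz 0.046 qd -0.317 gap 16.8 F [-0.2  0.   5.7] j6 0.652
```

move_arm(gripper=[0,0], offset=[[0,0,0],[0,0,0]], turn=[[0.04,0,0],[0.08,0,0]])

```text
clock: 13.05
tool_pos: [482.2, -217.3, 99.7]
eef_rot: [0.684, 0.181, -0.683, 0.181]
wrist_force: [1.1, -0.5, 5.0]
finger_gap: 16.5
```

```bash
python3 r.py
```

```text
13.05 jaw -2.623 Tz 0.029 qd -0.318 gap 16.5 F [ 1.1 -0.5  5. ] j6 0.572
```

move_arm(gripper=[0,0], offset=[[0,0,0],[0,0,0]], turn=[[0.04,0,0],[0.08,0,0]])

```text
clock: 13.3
tool_pos: [482.2, -217.2, 99.7]
eef_rot: [0.69, 0.154, -0.69, 0.154]
wrist_force: [2.4, -0.3, 5.7]
finger_gap: 16.5
```

```bash
python3 r.py
```

```text
13.3 jaw -2.703 Tz 0.036 qd -0.318 gap 16.5 F [ 2.4 -0.3  5.7] j6 0.492
```

move_arm(gripper=[0,0], offset=[[0,0,0],[0,0,0]], turn=[[0.04,0,0],[0.08,0,0]])

```text
clock: 13.55
tool_pos: [482.2, -217.2, 99.7]
eef_rot: [0.696, 0.126, -0.695, 0.126]
wrist_force: [0.9, -0.2, 4.4]
finger_gap: 16.7
```

```bash
python3 r.py
```

```text
13.55 jaw -2.783 Tz 0.116 qd -0.318 gap 16.7 F [ 0.9 -0.2  4.4] j6 0.412
```

move_arm(gripper=[0,0], offset=[[0,0,0],[0,0,0]], turn=[[0.04,0,0],[0.08,0,0]])

```text
clock: 13.8
tool_pos: [482.3, -217.2, 99.7]
eef_rot: [0.701, 0.098, -0.7, 0.098]
wrist_force: [0.9, -0.6, 5.1]
finger_gap: 16.5
```

```bash
python3 r.py
```

```text
13.8 jaw -2.863 Tz 0.085 qd -0.318 gap 16.5 F [ 0.9 -0.6  5.1] j6 0.332
```

move_arm(gripper=[0,0], offset=[[0,0,0],[0,0,0]], turn=[[0.03,0,0],[0.06,0,0]])

```text
clock: 14.05
tool_pos: [482.3, -217.3, 99.7]
eef_rot: [0.703, 0.077, -0.703, 0.076]
wrist_force: [2.2, 2.5, 5.3]
finger_gap: 16.2
```

```bash
python3 m.py
```

```text
14.3 jaw -2.925 Tz [0.097 0.029 0.034 0.013 0.014 0.047] mean 0.039 F [2.2 2.5 5.3] gap 16.2 qd -0.245
jar [(array([301.5, 192.8]), 0.83)]
fence []
knob [(array([304.6, 169.4]), 0.53)]
```

move_arm(gripper=[0,0], offset=[[0,0,0],[0,0,0]], turn=[[0.03,0,0],[0.06,0,0]])

```text
clock: 14.75
tool_pos: [482.3, -217.3, 99.7]
eef_rot: [0.705, 0.055, -0.705, 0.055]
wrist_force: [2.2, 3.6, 5.9]
finger_gap: 16.1
```

```bash
python3 r.py
```

```text
14.75 jaw -2.985 Tz 0.03 qd -0.245 gap 16.1 F [2.2 3.6 5.9] j6 0.209
```

move_arm(gripper=[0,0], offset=[[0,0,0],[0,0,0]], turn=[[0.03,0,0],[0.06,0,0]])

```text
clock: 15.0
tool_pos: [482.3, -217.3, 99.7]
eef_rot: [0.707, 0.034, -0.706, 0.034]
wrist_force: [4.7, 4.8, 5.0]
finger_gap: 16.6
```

```bash
python3 r.py
```

```text
15.0 jaw -3.046 Tz 0.072 qd -0.239 gap 16.6 F [4.7 4.8 5. ] j6 0.148
```

move_arm(gripper=[0,0], offset=[[0,0,0],[0,0,0]], turn=[[0.03,0,0],[0.06,0,0]])

```text
clock: 15.25
tool_pos: [482.3, -217.3, 99.7]
eef_rot: [0.707, 0.013, -0.707, 0.012]
wrist_force: [3.6, 3.8, 5.6]
finger_gap: 16.6
```

```bash
python3 m.py
```

```text
15.5 jaw -3.106 Tz [ 0.101  0.095  0.029  0.042 -0.016  0.02 ] mean 0.045 F [3.6 3.8 5.6] gap 16.6 qd -0.238
jar [(array([299.4, 192.7]), 0.63)]
fence [(array([302.6, 166.7]), 0.28)]
knob [(array([301.5, 166.3]), 0.44)]
```

```bash
cat > lid.py <<'E'
import cv2,numpy as np,glob
ref=cv2.imread('pics/side0.png')[140:230,250:350]
fs=sorted(glob.glob('pics/m*.png'),key=lambda f:int(f[6:-4]))
def up(a): return cv2.resize(a,None,fx=8,fy=8,interpolation=cv2.INTER_CUBIC)
def shift(box):
    x0,x1,y0,y1=box; t=up(ref)[y0*8:y1*8,x0*8:x1*8]; o=[]
    for f in fs:
        a=up(cv2.imread(f))[(y0-8)*8:(y1+12)*8,(x0-8)*8:(x1+8)*8]
        r=cv2.matchTemplate(a,t,cv2.TM_CCOEFF_NORMED); _,s,_,l=cv2.minMaxLoc(r); o.append((f[6:-4],(l[0]-64)/8,(l[1]-64)/8,round(s,3)))
    return o
for n,b in (('lid bottom+body',(44,63,44,58)),('stop',(37,66,60,68))):
    print(n,*shift(b),sep='\n ')
E
python3 lid.py; python3 - <<'E'
from h import *
p=camera('side')
print([proj(p,[481-.31*y,-218+.95*y,115]).round(2) for y in (109,119)])
E
```

```text
lid bottom+body
 ('1222', 0.125, 0.0, 0.921)
 ('1430', 0.125, 0.5, 0.919)
 ('1550', 0.0, 0.75, 0.918)
stop
 ('1222', -0.5, 0.25, 0.91)
 ('1430', -0.375, 0.25, 0.901)
 ('1550', -0.25, 0.25, 0.896)
[array([303.08, 182.41]), array([303.07, 184.08])]
```

move_arm(gripper=[0,0,0], offset=[[0,0,0],[0,0,0],[0,0,0]], turn=[[0.03,0,0],[0.06,0,0],[0.09,0,0]])

```text
clock: 16.12
tool_pos: [482.4, -217.3, 99.7]
eef_rot: [0.707, -0.019, -0.707, -0.019]
wrist_force: [3.1, 4.0, 5.1]
finger_gap: 16.2
```

```bash
python3 r.py
```

```text
16.12 jaw 3.087 Tz 0.146 qd -0.24 gap 16.2 F [3.1 4.  5.1] j6 -0.002
```

move_arm(gripper=[0], offset=[[0,0,0]], turn=[[0.03,0,0]])

```text
clock: 16.25
tool_pos: [482.4, -217.3, 99.7]
eef_rot: [0.707, -0.03, -0.706, -0.03]
wrist_force: [4.1, 3.7, 4.6]
finger_gap: 16.7
```

```bash
python3 r.py
```

```text
16.25 jaw 3.057 Tz 0.087 qd -0.238 gap 16.7 F [4.1 3.7 4.6] j6 -0.032
```

move_arm(gripper=[0], offset=[[0,0,0]], turn=[[0.03,0,0]])

```text
clock: 16.38
tool_pos: [482.4, -217.3, 99.7]
eef_rot: [0.706, -0.04, -0.706, -0.041]
wrist_force: [3.2, 5.0, 4.4]
finger_gap: 16.9
```

```bash
python3 r.py
```

```text
16.38 jaw 3.027 Tz 0.091 qd -0.24 gap 16.9 F [3.2 5.  4.4] j6 -0.062
```

move_arm(gripper=[0], offset=[[0,0,0]], turn=[[0.03,0,0]])

```text
clock: 16.5
tool_pos: [482.4, -217.3, 99.7]
eef_rot: [0.706, -0.051, -0.705, -0.051]
wrist_force: [4.0, 3.6, 5.4]
finger_gap: 16.9
```

```bash
python3 r.py
```

```text
16.5 jaw 2.997 Tz 0.139 qd -0.24 gap 16.9 F [4.  3.6 5.4] j6 -0.092
```

move_arm(gripper=[0], offset=[[0,0,0]], turn=[[0.03,0,0]])

```text
clock: 16.62
tool_pos: [482.4, -217.3, 99.7]
eef_rot: [0.705, -0.062, -0.704, -0.062]
wrist_force: [3.8, 4.3, 5.7]
finger_gap: 16.7
```

```bash
python3 r.py
```

```text
16.62 jaw 2.967 Tz 0.097 qd -0.238 gap 16.7 F [3.8 4.3 5.7] j6 -0.122
```

move_arm(gripper=[0], offset=[[0,0,0]], turn=[[0.03,0,0]])

```text
clock: 16.75
tool_pos: [482.4, -217.3, 99.7]
eef_rot: [0.704, -0.072, -0.703, -0.072]
wrist_force: [4.3, 4.0, 5.2]
finger_gap: 16.5
```

```bash
python3 r.py
```

```text
16.75 jaw 2.937 Tz 0.101 qd -0.237 gap 16.5 F [4.3 4.  5.2] j6 -0.152
```

move_arm(gripper=[0], offset=[[0,0,0]], turn=[[0.03,0,0]])

```text
clock: 16.88
tool_pos: [482.4, -217.3, 99.7]
eef_rot: [0.703, -0.083, -0.702, -0.083]
wrist_force: [3.9, 3.5, 5.2]
finger_gap: 16.6
```

```bash
python3 r.py
```

```text
16.88 jaw 2.907 Tz 0.106 qd -0.237 gap 16.6 F [3.9 3.5 5.2] j6 -0.182
```

move_arm(gripper=[0], offset=[[0,0,0]], turn=[[0.03,0,0]])

```text
clock: 17.0
tool_pos: [482.5, -217.3, 99.7]
eef_rot: [0.701, -0.093, -0.701, -0.093]
wrist_force: [3.9, 3.3, 4.0]
finger_gap: 16.8
```

```bash
python3 r.py
```

```text
17.0 jaw 2.877 Tz 0.141 qd -0.239 gap 16.8 F [3.9 3.3 4. ] j6 -0.212
```

move_arm(gripper=[0], offset=[[0,0,0]], turn=[[0.03,0,0]])

```text
clock: 17.12
tool_pos: [482.5, -217.4, 99.7]
eef_rot: [0.7, -0.104, -0.699, -0.104]
wrist_force: [4.4, 2.6, 5.0]
finger_gap: 16.8
```

```bash
python3 r.py
```

```text
17.12 jaw 2.847 Tz 0.156 qd -0.241 gap 16.8 F [4.4 2.6 5. ] j6 -0.242
```

move_arm(gripper=[0], offset=[[0,0,0]], turn=[[0.03,0,0]])

```text
clock: 17.25
tool_pos: [482.5, -217.3, 99.7]
eef_rot: [0.698, -0.114, -0.697, -0.114]
wrist_force: [2.8, 3.4, 4.3]
finger_gap: 16.7
```

```bash
python3 m.py; python3 lid.py
```

```text
17.5 jaw 2.817 Tz [0.1   0.146 0.11  0.13  0.11  0.092] mean 0.115 F [2.8 3.4 4.3] gap 16.7 qd -0.238
jar [(array([301.2, 192.2]), 0.76)]
fence [(array([289.2, 193.4]), 0.57)]
knob [(array([302.4, 169.4]), 0.39)]
lid bottom+body
 ('1222', 0.125, 0.0, 0.921)
 ('1430', 0.125, 0.5, 0.919)
 ('1550', 0.0, 0.75, 0.918)
 ('1750', 0.125, 1.25, 0.918)
stop
 ('1222', -0.5, 0.25, 0.91)
 ('1430', -0.375, 0.25, 0.901)
 ('1550', -0.25, 0.25, 0.896)
 ('1750', -0.25, 0.25, 0.873)
```

```bash
python3 av.py
```

```text
18.3 [0.06  0.099 0.148 0.1   0.101 0.093 0.085 0.115 0.13  0.053 0.119 0.102]
T [ 1.481 -1.388  0.101] [0.023 0.032 0.026] F [3.91 3.86 4.29] [0.51 0.59 0.6 ] gap 16.71678480925285
```

move_arm(gripper=[0], offset=[[0,0,0]], turn=[[0.02,0,0]])

```text
clock: 18.42
tool_pos: [482.5, -217.3, 99.7]
eef_rot: [0.697, -0.121, -0.696, -0.121]
wrist_force: [3.0, 3.8, 4.2]
finger_gap: 16.4
```

```bash
python3 r.py; python3 av.py
```

```text
18.43 jaw 2.798 Tz 0.164 qd -0.167 gap 16.4 F [3.  3.8 4.2] j6 -0.291
19.025 [0.138 0.088 0.128 0.092 0.127 0.09  0.121 0.145 0.093 0.116 0.073 0.119]
T [ 1.442 -1.388  0.111] [0.023 0.03  0.022] F [4.08 4.04 4.37] [0.54 0.36 0.47] gap 16.486383719062196
```

move_arm(gripper=[0], offset=[[0,0,0]], turn=[[0.03,0,0]])

```text
clock: 19.15
tool_pos: [482.5, -217.4, 99.7]
eef_rot: [0.695, -0.131, -0.694, -0.132]
wrist_force: [4.3, 3.7, 4.8]
finger_gap: 16.7
```

```bash
python3 r.py; python3 av.py;
```

```text
19.15 jaw 2.768 Tz 0.212 qd -0.25 gap 16.7 F [4.3 3.7 4.8] j6 -0.321
19.75 [0.132 0.142 0.107 0.157 0.152 0.147 0.12  0.185 0.133 0.12  0.157 0.096]
T [ 1.45  -1.406  0.137] [0.03  0.031 0.024] F [4.02 3.79 4.4 ] [0.51 0.45 0.52] gap 16.817284444935574
```

move_arm(gripper=[0,0,0.3,0.4,0.45,0.45,0.45], offset=[[0,0,0],[0,0,0],[0,0,0],[0,0,0],[0,0,0],[0,0,0],[0,0,0]], turn=[[0,0,0],[0,0,0],[0,0,0],[0,0,0],[0,0,0],[0,0,0],[0,0,0]], grip_force=10)

```text
clock: 20.62
tool_pos: [481.7, -217.5, 99.5]
eef_rot: [-0.695, 0.131, 0.695, 0.131]
wrist_force: [-0.9, 0.6, 0.3]
finger_gap: 39.3
```

```bash
python3 st.py; python3 av.py; python3 m.py; python3 lid.py; ls pics
```

```text
t 20.625 pos [ 481.7 -217.5   99.5] j [-0.053  0.241 -0.478 -0.    -0.852 -0.32 ] gap 39.3
F [-0.94  0.61  0.31] T [0.083 0.177 0.011] jaw 2.7685 down [-0.  0. -1.]
21.225 [-0.007  0.041 -0.017 -0.036 -0.013  0.021  0.045 -0.013  0.013  0.01
 -0.027 -0.047]
T [ 0.045  0.07  -0.003] [0.038 0.015 0.028] F [0.17 0.05 0.01] [0.42 0.45 0.47] gap 40.118175605850695
21.48 jaw 2.769 Tz [-0.047  0.008 -0.046 -0.007  0.033  0.008] mean -0.009 F [-0.3 -0.2  0.2] gap 40.1 qd -0.003
jar [(array([302.2, 192.8]), 0.76)]
fence [(array([287.1, 193.9]), 0.5)]
knob []
lid bottom+body
 ('1222', 0.125, 0.0, 0.921)
 ('1430', 0.125, 0.5, 0.919)
 ('1550', 0.0, 0.75, 0.918)
 ('1750', 0.125, 1.25, 0.918)
 ('2147', 0.125, 1.375, 0.921)
stop
 ('1222', -0.5, 0.25, 0.91)
 ('1430', -0.375, 0.25, 0.901)
 ('1550', -0.25, 0.25, 0.896)
 ('1750', -0.25, 0.25, 0.873)
 ('2147', -0.125, 0.25, 0.872)
knob0.png
last.npy
m1222.png
m1430.png
m1550.png
m1750.png
m2147.png
s1.png
s1147.png
s1830.png
s1902.png
s1975.png
s2.png
s2122.png
s3.png
s4.png
s5.png
s6.png
side0.png
side0c.png
t2.png
t4.png
top0.png
top0c.png
```

Zero bias of the torque is confirmed. Lift away and look from both cameras.

move_arm(gripper=[0.45,0.45,0.45,0.45,0.45,0.45,0.45,0.45], offset=[[-0.03,0,0],[-0.06,0,0],[-0.1,0,0],[-0.15,0,0],[-0.2,0,0],[-0.2,0.06,0],[-0.2,0.12,0],[-0.2,0.18,0]], turn=[[0,0,0],[0,0,0],[0,0,0],[0,0,0],[0,0,0],[0,0,0],[0,0,0],[0,0,0]])

```text
clock: 22.68
tool_pos: [415.6, -386.5, 299.9]
eef_rot: [0.695, -0.131, -0.695, -0.131]
wrist_force: [1.0, 0.5, 0.3]
finger_gap: 39.7
```

```bash
python3 st.py; python3 - <<'E'
from h import *
o=[]
p=camera('side'); a=p['color'][140:230,250:350,::-1]; o.append(cv2.resize(a,None,fx=4,fy=4,interpolation=cv2.INTER_CUBIC))
p=camera('top'); save(p,'t9'); a=p['color'][190:280,210:330,::-1]; o.append(cv2.resize(a,None,fx=3.6,fy=4,interpolation=cv2.INTER_CUBIC))
cv2.imwrite('pics/f1.png',np.hstack(o))
E
```

```text
t 22.675 pos [ 415.6 -386.5  299.9] j [-0.404  0.142 -0.112 -0.    -1.316  0.032] gap 39.7
F [0.96 0.52 0.33] T [-0.011 -0.089  0.027] jaw 2.7696 down [ 0.001 -0.    -1.   ]
```

View pics/f1.png

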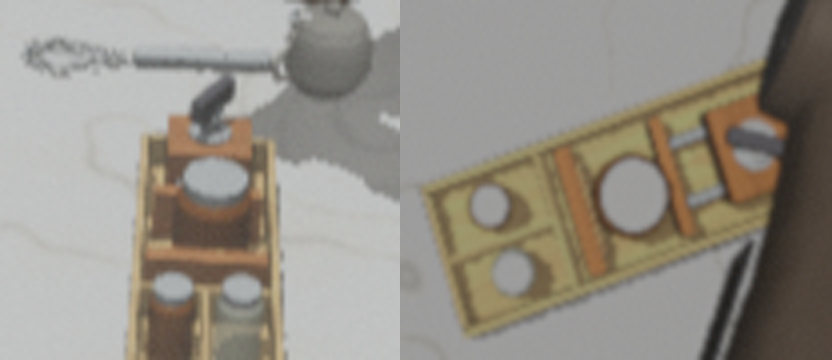

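move_arm(gripper=[0.45,0.45,0.45,0.45], offset=[[0,0.06,0],[0,0.12,0],[0,0.17,0],[0,0.17,0]], turn=[[0,0,0],[0,0,0],[0,0,0],[0,0,0]])

```text
clock: 23.28
tool_pos: [352.7, -545.6, 298.1]
eef_rot: [-0.694, 0.132, 0.695, 0.133]
wrist_force: [0.5, 0.7, -0.4]
finger_gap: 39.3
```

```bash
python3 - <<'E'
from h import *
from bar import fit
for u in ([('top',(310,226))],[('top',(310,226)),('side',(302,166))]):
    s,D=fit(u,[478,-218.5,1.2]); print(s.x.round(3),s.fun)
p=camera('top'); save(p,'t10')
a=p['color'][190:280,210:330,::-1]; b=cv2.imread('pics/top0.png')[190:280,210:330]
cv2.imwrite('pics/f2.png',np.vstack([cv2.resize(x[20:70,20:115],None,fx=6,fy=6,interpolation=cv2.INTER_CUBIC) for x in (b,a)]))
E
```

```text
[ 476.715 -218.192    1.338] 40.61639350487229
[ 477.104 -217.682    1.366] 91.02745781537016
```

View pics/f2.png

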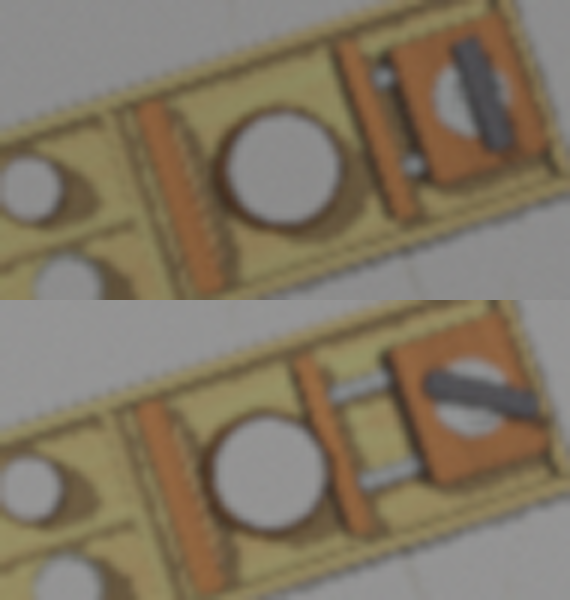

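```bash
python3 - <<'E'
import cv2,numpy as np
a=[cv2.imread('pics/s%s.png'%n)[:420,80:480] for n in ('1975','2122')]
cv2.imwrite('pics/cmp.png',np.hstack(a))
E
```

```text
(no output)
```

View pics/cmp.png

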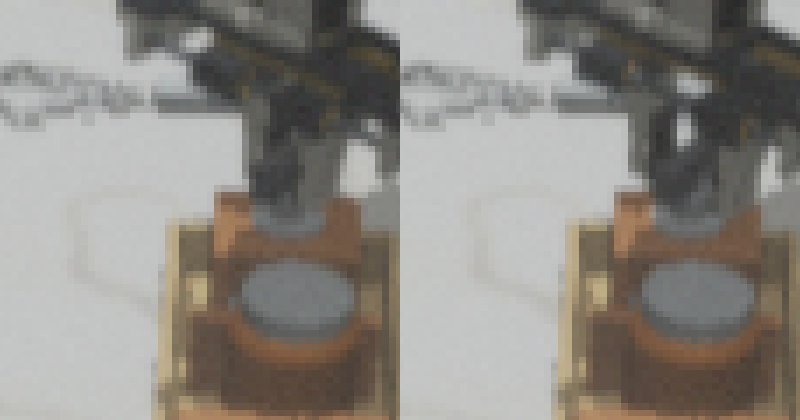

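```bash
python3 - <<'E'
from h import *
r2=R.from_euler('z',.312).as_matrix()
p=camera('top')
print(p['origin'])
for n,px,z in (('jar0',(282,168),115),('jar1',(269,172),115),('fence0 mid',(374,130),70),('fence1 mid',(331,144),70),('stop mid',(180,196),65),('stop mid z55',(180,196),55)):
    px=np.array(px)/6+[230,210]-.4
    print(n,(r2.T@(onz(p,px,z)-[478,-218.5,0])).round(1))
g=cv2.cvtColor(p['color'],cv2.COLOR_RGB2GRAY)
for nm in ('top0','t10'):
    im=cv2.imread('pics/%s.png'%nm)[190:280,210:330]; b=cv2.resize(im,None,fx=8,fy=8,interpolation=cv2.INTER_CUBIC)
    c=cv2.HoughCircles(cv2.cvtColor(b,cv2.COLOR_BGR2GRAY),cv2.HOUGH_GRADIENT,1.2,300,param1=80,param2=25,minRadius=60,maxRadius=95)
    for q in c[0][:2]:
        px=(q[:2]+.5)/8-.5+[210,190]; print(nm,q,(r2.T@(onz(p,px,115)-[478,-218.5,0])).round(1))
E
```

```text
[ 418.71305137  -15.46966952 1511.96344045]
jar0 [ -3.4 111.2 115. ]
jar1 [ -3.2 118.3 115. ]
fence0 mid [-0.3 54.4 70. ]
fence1 mid [ 0.  78.8 70. ]
stop mid [ -0.3 164.4  65. ]
stop mid z55 [ -0.4 164.1  55. ]Traceback (most recent call last):
  File "<stdin>", line 12, in <module>
TypeError: 'NoneType' object is not subscriptable
```

```bash
python3 - <<'E'
from h import *
print(ctrl.hand_in()); print(ctrl.read_state()['clock'])
E
```

```text
the job is handed in; nothing more can be done
None
the job is handed in; nothing more can be done
```

I broke the knob loose, turned it on until the fence had pushed the jar home, let go and moved the arm clear. The job was handed in at about 24 s. How hard the jar is held now is estimated rather than measured.

- **Breaking loose:** I twisted clockwise with a 45–60 N grip. The torque rose to about 0.47 N m on one noisy reading, then dropped to about 0.1 when the knob came free.
- **Pushing home:** The free torque was about 0.045 N m, rising to about 0.1 (roughly 5 N) while the jar slid. When it began to climb with angle, I took that as the jar meeting the pad and stopped.
- **Peak force on the jar:** I estimate 11–13.5 N, against the 15 N limit. A pessimistic reading of the torque at rest puts it close to 15 N, so the margin was thin.
- **After letting go:**
  - The wrist force and torque went back to zero.
  - The top view shows the fence advanced about 24 mm, with its face at the jar's near edge. The jar's far edge is about 3.6 mm from the stop's wooden face, which fits a worn pad.
  - The jar did not move visibly on release, and nothing else appears disturbed.
- **A check that disagreed:** The pictures put the final knob angle at about 2.1 rad, while the tool had turned 2.26 rad. This could be give in the grip, picture error or a slight turning back on release. I did not regrasp the knob to feel the remaining force, because that could have squeezed the jar too hard.

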